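# Zero the bias and unclamp the test fixture

## Task

Make the shielded test fixture ready to open. First roll its edge thumbwheel with a fingertip until the zero bar on its rim stands in line with the index lines beside the slot; only then loosen the wing nut by about half a turn or more and swing the bolt all the way out of the slotted lug. Leave the lid shut, and do not disturb the board on it or the other things on the bench.

Things in the scene. Friction and masses are not known exactly. Their poses are not given: they have to be found in the camera images.
- test_fixture: Fixed instrument 180 mm deep (x), 360 mm wide (y); origin under its centre on the bench; x to its back, y to its left, z up; its front (-x) faces the robot. Right part (y -180 to 20): aluminium chamber, lid top at z 108. Left part (y 20 to 180): grey deck, top at z 85, thumbwheel at x -42, y 100, heat sink behind it (x 20 to 80, y 40 to 160, top z 105).
- wheel_crest (a point): Highest point of the thumbwheel's rim, between two dark index lines drawn on the deck at mid-slot (fixed point, axes as test_fixture). Wheel 80 mm in diameter, 20 mm thick (front 8 mm ribbed black, back 12 mm a pale graduated band), 20 mm proud of the deck through a slot 26 x 76 mm; it rolls along the fixture's y, its centre 40 mm below this point.
- zero_bar (a point): The heavy zero bar on the wheel's pale band: a dark line 4 mm wide straight across the band, on the rim; it turns with the wheel. Thin short graduations on both sides every 10 mm of rim (0.25 rad). At the start it lies on the fixture's left (+y) of the index lines, 20 to 56 mm along the rim, so it may be out of sight below the deck.
- level_wheel (a joint): Turn of the thumbwheel in rad, -2 to 2; 0 with the zero bar at the crest; grows as the crest rolls to the fixture's +y. Starts at 0.5 to 1.4. A fingertip pressed down on the rim (5 to 15 N) and drawn along y carries it by friction; about 18 mm either side of the crest serves in one stroke. Friction 0.035 N m; stays where left.
- wing_nut (a joint): Turn of the wing nut on the bolt in rad, 0 tight, growing as it is loosened (anticlockwise from above), up to 5.5. Starts at 0 to 0.35. Friction about 0.15 N m; quick thread, rises 1 mm for each rad. Below about 1.9 rad its flange still binds on the lug and holds the bolt upright (do not force it); from 2.3 rad the bolt swings freely.
- wing_grip (a point): Point on the bolt axis amid the nut's two upright wings (z along the bolt, away from its pin; x along the wings). Wings 7 mm thick, 64 mm tip to tip with a 10 mm gap in the middle, from 16 mm below to 12 mm above this point. Hub 19 mm in diameter, its top 12 mm below; flange 32 mm in diameter, its face 28 mm below, rests on the lug. Grip from above across both wings.
- swing_bolt (a joint): Swing of the eyebolt in rad about a level pin along the fixture's y, 40 mm above the bench: 0 upright in the lug, growing as it swings out to the front (away from the lid), stop at 1.6. Bolt 10 mm in diameter; the nut's seat is 68 mm from the pin. Once past about 0.2 rad it falls outward to its stop by its own weight, sweeping the space 115 mm in front of the pin.
- lug_slot (a point): Middle of the open slot of the lid's lug, at its top face (fixed while the lid is shut, axes as test_fixture). Two prongs 16 mm wide, slot 12 mm wide, open to the front; the prongs end 16 mm in front of this point and the lid's front edge lies 22 mm behind it. The bolt stands here.
- lid (a joint): Lid hinge in rad, 0 shut, grows as the lid opens; hinged at the back.
- circuit_board: Bystander: circuit board 75 x 55 mm, up to 14 mm high, lying on the lid, at least 60 mm behind the lid's front edge.
- solder_spool: Bystander: upright spool, 60 mm in diameter, 50 mm high, left of the fixture.
- side_cutters: Bystander: cutters about 130 mm long, lying in front of the deck.
- multimeter: Bystander: hand multimeter 160 x 80 x 46 mm, far left.
- tip_cleaner: Bystander: open steel bowl, 72 mm in diameter, 45 mm high, on the right.
- wire_spool: Bystander: upright spool, 60 mm in diameter, 50 mm high, on the right.
- screwdriver: Bystander: screwdriver 170 mm long, on the left.
- flux_bottle: Bystander: bottle 48 mm in diameter, 110 mm high, right of the fixture.

How it is judged:
By the outcome, as a careful person would: the job done as asked, in the order asked, and still so for the second after the job is handed in, with the robot touching nothing.
It also fails if it takes over 67 s, if anything falls off the work surface, if the arm or the gripper's body presses on something with over 40 N, if the wrist force passes 120 N, or if a joint passes its speed limit or range.

## Robot

A 6-joint arm with a two-finger parallel gripper is mounted at the origin on the work surface. World frame = base frame: x ahead of the robot, y to its left, z up, the work surface at z = 0. Lengths are in m, angles in rad, forces in N, time in s.
With the tool pointing down it reaches from about 0.3 to 0.875 m from the base axis. Payload 6.4 kg.
Tool frame: the origin (TCP) lies at the very end of the fingers, on their centre line; the grasp point (between the pads) lies 19 mm behind it; x points along the fingers, y is the direction in which the jaws open and shut, and the axes are right-handed (so a half turn about x gives the same grasp; the last joint's range is limited). The gripper opens to 85 mm and grips with 20 to 120 N. Pads are 22 mm wide; open, the fingers measure 114 mm over their backs; the gripper's body (76 mm by 85 mm) begins 54 mm behind the grasp point. The pads swing forward as they close: fully open they stand 13 mm farther back than shut.
Start: joints at [-1.493, 0.181, 1.607, -0, 1.354, -0.206], TCP at [0.161, -0.552, 0.195] pointing down, gripper open.
Joint ranges: [-2.99, 2.99], [-0.89, 2.07], [0.3, 2.58], [-1.14, 4.28], [0, 2.63], [-3.12, 3.12]. Speed limits (rad/s): [2.57, 2.57, 3.01, 3.14, 3.14, 3.14].

## Interface

Orientations are given as a unit quaternion [w, x, y, z].
In Python, from bench import status, optics, hand_in gives the robot as it stands. The module is installed in compiled form; this text tells all that it offers.
- The arm moves only by the shell command python3 -m jog 'ROWS'. ROWS is JSON, one flat list of numbers, 5 for each row, row after row: the shift along the tool's x, y, z in mm, then the turn about the tool's x in degrees, then the opening in per cent of the stroke, from 0 (shut) to 100 (fully open). In form: [tx, ty, tz, yaw, gripper, tx, ty, tz, yaw, gripper, ...]. A call has exactly 5 rows; each row is the pose to reach, as a shift and turn from the pose commanded when the call began, along the tool's axes at that moment; what a row does not reach only later rows make up. A row lasts 1/10 s, in which the tool goes at most 50 mm and 8.59 degrees, less where a joint would pass 70% of its speed; a pose out of reach is approached as far as the arm can. A call with a gripper value outside its range is refused whole. The fingers move at their own pace and stop on an object; the grip force is fixed at half the most. Time passes only in rows, so rows that repeat a pose let the fingers close, or fill a call up. It gives the time, the measured TCP pose, the force and the opening at its end, in the units of the state.
- status.get_obs(): the state, without advancing time (a new reading comes with each control period).
- optics.camera(name): name is "side" or "top"; returns the picture (400x640x3 uint8, red, green, blue); there is no depth.
- optics.get_calibration(name): a dict with "vertical_fov" (degrees; the focal length in pixels is half the picture's height over the tangent of half this angle, whatever the lens; pixels are square), "cx", "cy" (the principal point, pixels), "extrinsics" (4x4, takes a point from camera to world coordinates). Camera axes: x right, y up, looking along -z (the intrinsics and any distortion apply to the point x, -y, -z); pixel columns grow to the right and rows downward; lengths in m; the calibration is good to about 2 mm. A picture is of the moment at which its call begins. get_calibration takes no time and is no camera call.
- hand_in(): hands the job in, once; it reports no verdict.
The state is a dict: "time_s": time; "q": joint angles; "dq": joint speeds; "joint_efforts": joint torques, N m; "eef_pos": TCP position; "eef_rot": TCP orientation; "wrist_force": force on the tool from outside, world axes, zero at the start; "torque": the same for the moment, N m; "opening": opening from 0.0 (shut) to 1.0 (fully open).
Only numpy, scipy, OpenCV 4.12 (cv2) and the standard library are available. Lean on these libraries where they do the work, as an engineer would, in place of code of your own. Each camera call takes 0.05 s, during which the arm holds its last target. There are 200 camera calls.

## Working session

There is one attempt and no reset: what is moved stays moved. The work goes in short steps, Python scripts to look and compute and a shell command to move; the robot and the scene stay as the last step left them, time stands still between calls to the robot, and variables do not carry over. Pictures are saved under pics/ and viewed, on a budget of 10 in all, crops included, one or two more only if the job needs it, and the job is handed in when it is done.

```bash
mkdir -p pics; python3 - <<'E'
from bench import status, optics
import cv2,numpy as np
o=status.get_obs()
print({k:np.round(v,3).tolist() for k,v in o.items()})
for n in ("side","top"):
    im=optics.camera(n); cv2.imwrite(f"pics/{n}0.png",im[:,:,::-1])
    c=optics.get_calibration(n); print(n,{k:np.round(v,4).tolist() if not isinstance(v,str) else v for k,v in c.items()})
E
```

```text
{'time_s': 0.0, 'q': [-1.493, 0.182, 1.608, -0.0, 1.354, -0.206], 'dq': [-0.0, -0.001, -0.001, -0.0, 0.0, -0.001], 'joint_efforts': [-0.001, -44.488, -35.134, -0.0, 0.009, -0.0], 'eef_pos': [0.161, -0.551, 0.194], 'eef_rot': [0.099, 0.7, 0.101, -0.7], 'wrist_force': [0.345, 0.068, -0.2], 'torque': [0.03, 0.026, 0.042], 'opening': 0.996}
side {'vertical_fov': 46.9398, 'cx': 320.7462, 'cy': 199.6148, 'extrinsics': [[-0.9353, 0.2528, -0.2476, 0.1189], [-0.3533, -0.6281, 0.6933, 1.1882], [0.0197, 0.7359, 0.6768, 1.2675], [0.0, 0.0, 0.0, 1.0]]}
top {'vertical_fov': 57.0095, 'cx': 320.7607, 'cy': 193.6812, 'extrinsics': [[0.0042, 0.997, -0.0774, 0.4713], [-0.9996, 0.0062, 0.0268, 0.0176], [0.0272, 0.0772, 0.9966, 1.1198], [0.0, 0.0, 0.0, 1.0]]}
```

View pics/side0.png

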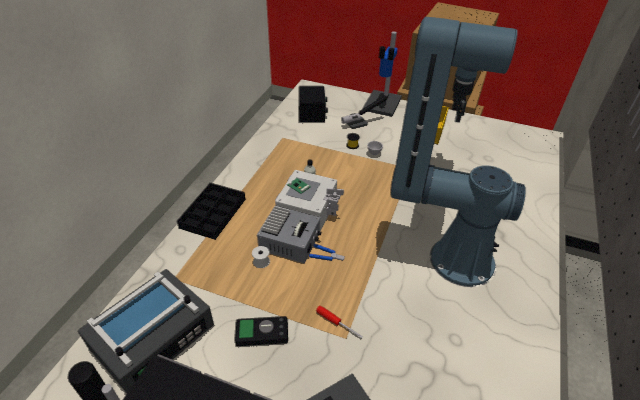

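View pics/top0.png

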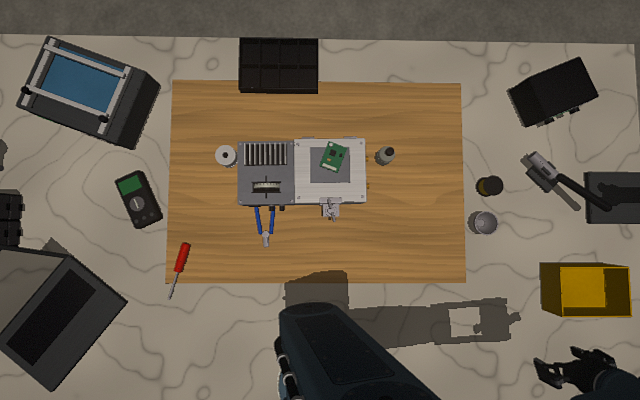

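The top view shows the fixture at columns 237–367, rows 138–207: wheel near (266,186), wing nut near (330,209). The side view shows the wheel near (301,228) and the nut near (335,195). I'll enlarge both.

```bash
python3 - <<'E'
import cv2,numpy as np
t=cv2.imread("pics/top0.png")[130:225,225:375]; s=cv2.imread("pics/side0.png")[165:265,250:360]
t=cv2.resize(t,None,fx=5.3,fy=5.3,interpolation=cv2.INTER_CUBIC); cv2.imwrite("pics/tc.png",t)
s=cv2.resize(s,None,fx=6,fy=6,interpolation=cv2.INTER_CUBIC); cv2.imwrite("pics/sc.png",s)
E
cat > h.py <<'E'
import numpy as np,cv2
from bench import status,optics
def cal(n):
    c=optics.get_calibration(n); return 200/np.tan(np.radians(c["vertical_fov"]/2)),c["cx"],c["cy"],np.array(c["extrinsics"])
def ray(n,u,v):
    f,cx,cy,E=cal(n); d=E[:3,:3]@np.array([(u-cx)/f,-(v-cy)/f,-1]); return E[:3,3],d
def plane(n,u,v,z):
    o,d=ray(n,u,v); return o+d*(z-o[2])/d[2]
def proj(n,p):
    f,cx,cy,E=cal(n); q=E[:3,:3].T@(np.asarray(p)-E[:3,3]); return np.array([cx+f*q[0]/-q[2],cy-f*q[1]/-q[2]])
def tri(a,b):
    A=0;B=0
    for n,(u,v) in (("side",a),("top",b)):
        o,d=ray(n,u,v);d=d/np.linalg.norm(d);P=np.eye(3)-np.outer(d,d);A=A+P;B=B+P@o
    return np.linalg.solve(A,B)
E
```

```text
(no output)
```

View pics/tc.png

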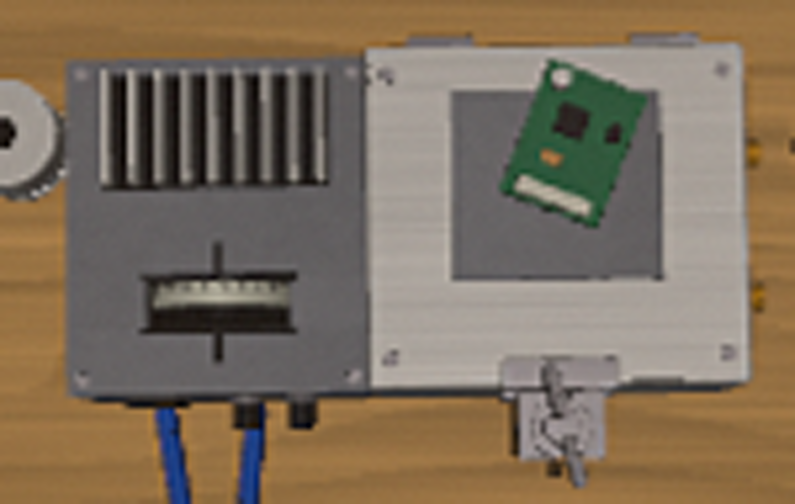

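View pics/sc.png

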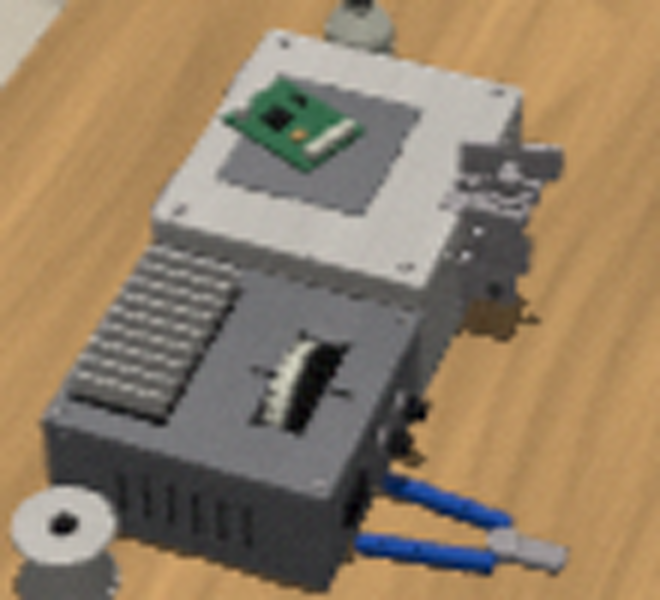

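The top crop shows index lines at (217,258) and (217,347), deck screws at (80,74), (350,73), (82,380) and (354,377), lid screws at (385,75), (722,69) and (728,351), and wing tips near (550,368) and (577,484). The side crop confirms the layout: wings near (510,165), wheel near (302,388). No zero bar can be seen on the exposed band.

```bash
cat >> h.py <<'E'
def tp(x,y): return 225+(x+.5)/5.3-.5,130+(y+.5)/5.3-.5
def sp(x,y): return 250+(x+.5)/6-.5,165+(y+.5)/6-.5
E
python3 - <<'E'
from h import *
np.set_printoptions(precision=4,suppress=True)
S={k:plane("top",*tp(*p),.085) for k,p in dict(i1=(217,258),i2=(217,347),a=(80,74),b=(350,73),c=(82,380),d=(354,377)).items()}
for k,v in S.items(): print(k,v)
for k,p in dict(la=(385,75),lb=(722,69),lc=(390,357),ld=(728,351)).items(): print(k,plane("top",*tp(*p),.108))
print("index tri",tri(sp(260,372),tp(217,258)),tri(sp(342,392),tp(217,347)))
print("deck side d", plane("side",*sp(320,490),.085))
for p in [(550,368),(577,484)]: print("wing",plane("top",*tp(*p),.148))
print("wing side",[plane("side",*sp(*p),.148) for p in [(460,148),(563,152)]])
print("lug corner", [plane("top",*tp(*p),.108) for p in [(515,459),(604,459),(520,392),(604,390)]])
r=status.get_obs(); 
from scipy.spatial.transform import Rotation as R
q=r["eef_rot"]; print(R.from_quat([q[1],q[2],q[3],q[0]]).as_matrix())
E
```

```text
i1 [0.5942 0.1456 0.085 ]
i2 [0.5468 0.1448 0.085 ]
a [0.6926 0.22   0.085 ]
b [0.6946 0.076  0.085 ]
c [0.5289 0.2155 0.085 ]
d [0.5313 0.0722 0.085 ]
la [0.6887 0.0564 0.108 ]
lb [ 0.6937 -0.121   0.108 ]
lc [0.5405 0.0525 0.108 ]
ld [ 0.5447 -0.1235  0.108 ]
index tri [0.5941 0.1456 0.0839] [0.5445 0.1441 0.085 ]
deck side d [0.5249 0.2196 0.085 ]
wing [ 0.5327 -0.0287  0.148 ]
wing [ 0.475  -0.0423  0.148 ]
wing side [array([ 0.5296, -0.0189,  0.148 ]), array([ 0.4697, -0.0391,  0.148 ])]
lug corner [array([ 0.4879, -0.0126,  0.108 ]), array([ 0.4881, -0.0588,  0.108 ]), array([ 0.5227, -0.0151,  0.108 ]), array([ 0.5239, -0.0588,  0.108 ])]
[[-0.0001  0.28   -0.96  ]
 [ 0.0016 -0.96   -0.28  ]
 [-1.     -0.0016 -0.0003]]
```

```bash
python3 -m jog '[-30,-25,-25,0,0, -60,-55,-57,0,0, -60,-85,-88,0,0, -60,-115,-118,0,0, -60,-143,-148,0,0]'; python3 -m jog '[0,-28,-30,0,0, 0,-57,-60,0,0, 0,-86,-90,0,0, 0,-115,-120,0,0, 0,-143,-148,0,0]'
```

```text
time_s: 0.6
eef_pos: [0.2636, -0.3715, 0.2548]
eef_rot: [0.1, 0.7, 0.1, -0.7]
wrist_force: [1.5, 0.0, 0.5]
opening: 0.145
time_s: 1.1
eef_pos: [0.3655, -0.1927, 0.2547]
eef_rot: [0.1, 0.7, 0.1, -0.7]
wrist_force: [0.9, -0.2, -0.1]
opening: 0.001
```

```bash
python3 -m jog '[0,-28,-30,0,0, 0,-57,-60,0,0, 0,-86,-90,0,0, 0,-115,-120,0,0, 0,-143,-148,0,0]'; python3 -m jog '[0,-28,-30,0,0, 0,-57,-60,0,0, 0,-86,-90,0,0, 0,-115,-120,0,0, 0,-143,-148,0,0]';  python3 -m jog '[0,0,0,7.5,0, 30,0,0,15,0, 70,0,0,15,0, 110,0,0,15,0, 130,0,0,15,0]'
```

```text
time_s: 1.6
eef_pos: [0.4676, -0.014, 0.2547]
eef_rot: [-0.1, -0.7, -0.1, 0.7]
wrist_force: [0.5, 0.3, 0.3]
opening: 0.003
time_s: 2.1
eef_pos: [0.5696, 0.1647, 0.2543]
eef_rot: [-0.1, -0.7, -0.1, 0.7]
wrist_force: [0.7, -0.2, 0.1]
opening: 0.005
time_s: 2.6
eef_pos: [0.5663, 0.1628, 0.1203]
eef_rot: [-0.008, -0.705, -0.008, 0.709]
wrist_force: [-0.1, -0.2, 0.6]
opening: 0.0
```

```bash
python3 -m jog '[8,0,-2,0,0, 12,0,-4,0,0, 14,0,-4,0,0, 15,0,-4,0,0, 15.5,0,-4,0,0]'; python3 -m jog '[0.5,0,0,0,0, 1,0,0,0,0, 1.5,0,0,0,0, 1.5,0,0,0,0, 1.5,0,0,0,0]'
```

```text
time_s: 3.1
eef_pos: [0.574, 0.1631, 0.1106]
eef_rot: [0.008, 0.708, 0.008, -0.706]
wrist_force: [0.6, 0.1, 0.1]
opening: 0.002
time_s: 3.6
eef_pos: [0.5731, 0.163, 0.1079]
eef_rot: [-0.008, -0.707, -0.008, 0.707]
wrist_force: [-1.0, -0.8, 0.0]
opening: -0.003
```

```bash
python3 -m jog '[1,0,0,0,0, 1.5,0,0,0,0, 2,0,0,0,0, 2.5,0,0,0,0, 3,0,0,0,0]'; python3 -m jog '[0.3,0,0,0,0, 0.6,0,0,0,0, 1,0,0,0,0, 1,0,0,0,0, 1,0,0,0,0]'
```

```text
time_s: 4.1
eef_pos: [0.5732, 0.163, 0.1048]
eef_rot: [-0.008, -0.707, -0.008, 0.707]
wrist_force: [0.8, 0.5, 0.3]
opening: 0.001
time_s: 4.6
eef_pos: [0.5732, 0.163, 0.1039]
eef_rot: [0.008, 0.707, 0.008, -0.707]
wrist_force: [0.0, 0.3, 0.6]
opening: 0.0
```

```bash
python3 -m jog '[0.3,0,0,0,0, 0.6,0,0,0,0, 1,0,0,0,0, 1,0,0,0,0, 1,0,0,0,0]'; python3 -m jog '[0.3,0,0,0,0, 0.6,0,0,0,0, 1,0,0,0,0, 1,0,0,0,0, 1,0,0,0,0]'
```

```text
time_s: 5.1
eef_pos: [0.5732, 0.163, 0.1029]
eef_rot: [-0.008, -0.707, -0.008, 0.707]
wrist_force: [0.6, 0.7, -0.7]
opening: 0.005
time_s: 5.6
eef_pos: [0.5732, 0.163, 0.1019]
eef_rot: [-0.008, -0.707, -0.008, 0.707]
wrist_force: [-0.1, -0.1, -0.8]
opening: -0.004
```

```bash
python3 -m jog '[0.5,0,0,0,0, 1,0,0,0,0, 1.5,0,0,0,0, 1.5,0,0,0,0, 1.5,0,0,0,0]'; python3 -m jog '[0.3,0,0,0,0, 0.6,0,0,0,0, 1,0,0,0,0, 1,0,0,0,0, 1,0,0,0,0]'
```

```text
time_s: 6.1
eef_pos: [0.5732, 0.1629, 0.1004]
eef_rot: [-0.008, -0.707, -0.008, 0.707]
wrist_force: [-0.6, -0.2, -0.0]
opening: -0.001
time_s: 6.6
eef_pos: [0.5732, 0.163, 0.0994]
eef_rot: [-0.008, -0.707, -0.008, 0.707]
wrist_force: [-0.2, 0.6, 0.5]
opening: 0.003
```

```bash
python3 -m jog '[0.5,0,0,0,0, 1,0,0,0,0, 1.5,0,0,0,0, 1.5,0,0,0,0, 1.5,0,0,0,0]'; python3 - <<'E'
from h import *
o=status.get_obs(); print(np.round(o["wrist_force"],2),np.round(o["eef_pos"],4))
s=optics.camera("side"); t=optics.camera("top")
cv2.imwrite("pics/s1f.png",s[:,:,::-1]); cv2.imwrite("pics/t1f.png",t[:,:,::-1])
a=cv2.resize(s[185:265,265:345,::-1],(400,400),interpolation=cv2.INTER_CUBIC)
b=cv2.resize(t[140:220,225:305,::-1],(400,400),interpolation=cv2.INTER_CUBIC)
cv2.imwrite("pics/c1.png",np.hstack([a,b]))
for n in("side","top"): print(n,proj(n,o["eef_pos"]),proj(n,[.57,.145,.105]))
E
```

```text
time_s: 7.1
eef_pos: [0.5732, 0.163, 0.0979]
eef_rot: [-0.008, -0.707, -0.008, 0.707]
wrist_force: [0.2, -0.3, -1.3]
opening: -0.0
[ 0.17 -0.31 -1.27] [0.5732 0.163  0.0979]
side [296.29149847 228.70251332] [299.07569338 224.108869  ]
top [258.55998192 185.2142069 ] [264.71455788 186.1386125 ]
```

View pics/c1.png

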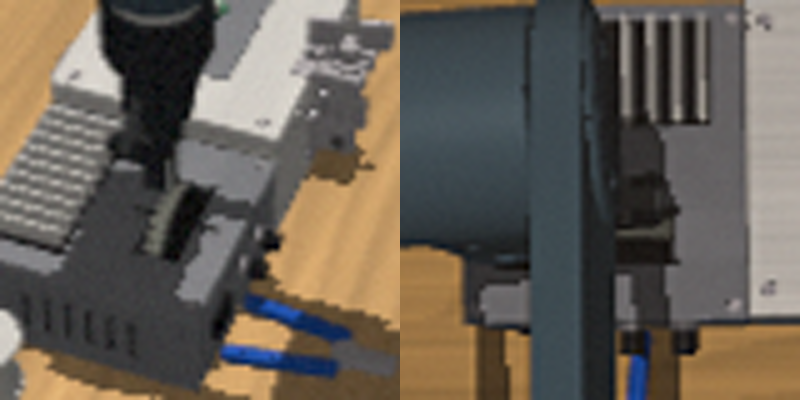

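```bash
python3 - <<'E'
from h import *
for z in (.098,.117,.15,.171,.25,.35): print(z,proj("side",[.5732,.163,z]),proj("top",[.5732,.163,z]))
s=cv2.imread("pics/s1f.png")[165:245,265:345]; t=cv2.imread("pics/t1f.png")[155:205,240:290]
g=lambda i:(255*(i/255.)**.5).astype(np.uint8)
a=cv2.resize(g(s),(480,480),interpolation=cv2.INTER_CUBIC);b=cv2.resize(g(t),(320,320),interpolation=cv2.INTER_CUBIC)
b=np.vstack([b,np.zeros((160,320,3),np.uint8)])
cv2.imwrite("pics/c2.png",np.hstack([a,b]))
E
```

```text
0.098 [296.27496281 228.67825963] [258.53851218 185.19330961]
0.117 [296.18635766 224.89087452] [257.55373429 184.49460188]
0.15 [296.02903563 218.16621939] [255.7519924  183.21625172]
0.171 [295.92658417 213.78698032] [254.54044478 182.35664906]
0.25 [295.5239182  196.57521514] [249.46109265 178.75280842]
0.35 [294.9714574  172.96054102] [241.54412238 173.1356552 ]
```

View pics/c2.png

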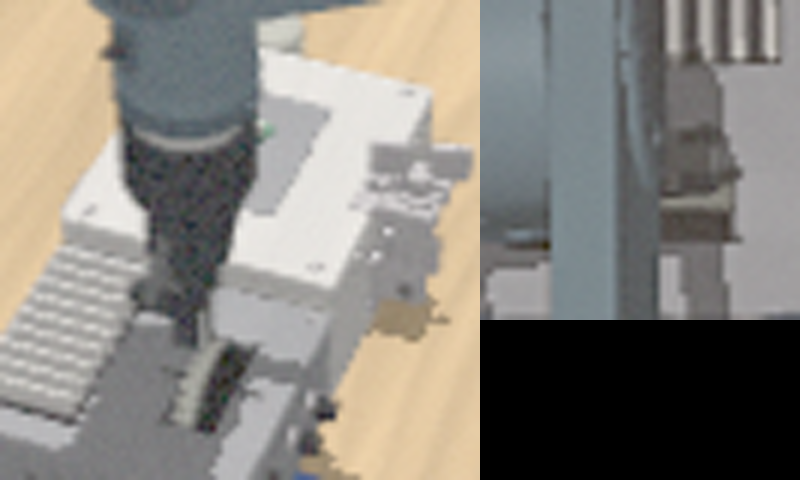

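```bash
python3 - <<'E'
from h import *
for z in (.085,.098,.105,.13): print(z,plane("side",297.3,222.5,z))
for p in [(.57,.145,.105),(.56,.145,.105),(.58,.145,.105),(.58,.18,.085),(.58,.11,.085),(.583,.107,.085),(.583,.183,.085)]: print(p,(proj("side",p)-[265,165])*6)
E
```

```text
0.085 [0.58679315 0.12197164 0.085     ]
0.098 [0.58164922 0.13369275 0.098     ]
0.105 [0.5788794  0.14000413 0.105     ]
0.13 [0.56898721 0.16254474 0.13      ]
(0.57, 0.145, 0.105) [204.4541603  354.65321399]
(0.56, 0.145, 0.105) [220.21960738 359.19318669]
(0.58, 0.145, 0.105) [188.73678505 350.12708453]
(0.58, 0.18, 0.085) [165.9078607 413.9445651]
(0.58, 0.11, 0.085) [211.96015465 334.80446339]
(0.583, 0.107, 0.085) [209.26944112 330.20151773]
(0.583, 0.183, 0.085) [159.14039842 416.04587567]
```

The side view puts the visible fingertip at about (297,222), roughly 25–30 mm above where the TCP projects. That agrees with the absence of contact, so I'll keep descending until I feel some.

```bash
python3 -m jog '[1,0,0,0,0, 2,0,0,0,0, 3,0,0,0,0, 4,0,0,0,0, 4,0,0,0,0]'; python3 - <<'E'
from h import *
s=cv2.imread("pics/s1f.png").astype(int); s0=cv2.imread("pics/side0.png").astype(int)
for r in range(210,238): print(r,s[r,290:304].mean(1).astype(int),s0[r,290:304].mean(1).astype(int))
E
```

```text
time_s: 7.7
eef_pos: [0.573, 0.1629, 0.0936]
eef_rot: [-0.008, -0.707, -0.008, 0.707]
wrist_force: [-0.3, 0.1, -0.0]
opening: -0.001
210 [57 44 40 34 17 18 23 11 22 15 21 52 86 95] [119 111 113 105  87  80  99  95  87  88  90  87  87  87]
211 [48 45 43 31 25 19 21 25 16 13 16 59 88 99] [107 112 113 113 111 110 108 103  85  82  90  96  84  89]
212 [44 45 39 45 36 26 21 22 26 12 22 52 85 97] [111 113 112 113 114 114 110 110 107 110 105  77  77  86]
213 [ 44  35  29  29  40  27  11  25  18  30  53 106 120 120] [ 83 107 111 111 114 113 112 115 114 109 109 109 110 112]
214 [ 45  29  20  20  12  26  19  20  16  33  87 117 126 127] [100 112 114 115 115 115 116 116 115 114 114 114 113 113]
215 [ 40  24  26  20  18  18  18  19  18  29  87 117 128 129] [109 115 112 112 112 112 116 115 112 112 114 116 114 116]
216 [ 29  21  20  19  19  23  22  12  27  36  91 124 129 130] [113 113 115 114 113 114 113 113 113 112 117 113 114 114]
217 [100  63  43  19  20  23  15  22  66  51  88 120 131 131] [113 116 112 111 111 115 113 113 112 112 113 116 115 116]
218 [123 119 121  69  29  12  24  15  70  52  90 
[... 1566 characters left out ...]
 24  78]
232 [ 62  59  64  37  63  99 108  92  44  22  16  16  21  54] [119 116 115  66  92 153 168 141  70  19  17  22  31 102]
233 [ 64  61  47  38  73  85 100  66  26  22   9  16  41  60] [116 117  91  47 104 125 153 101  42  17   6  18  79 113]
234 [ 61  56  32  60  95 103 108  62  22   7  17  18  54  65] [118 102  58  63 130 146 151  86  27  17  13  28 101 118]
235 [60 47 41 37 59 81 85 47 13 16 14 39 58 60] [119  85  52  53  80 111 118  61  23  14   7  82 111 121]
236 [60 58 58 60 61 63 59 36 13 14  9 57 63 64] [118 113 113 110 112 115 100  59  22  18  43 106 116 120]
237 [ 62  58  61  61  59  57  63  58  59  37  46  57  63 114] [118 119 118 118 116 117 117 111 110  67  82 114 120 118]
```

```bash
python3 - <<'E'
from h import *
for z in (.194,.207,.23,.28): print(proj("side",[.161,-.551,z]),proj("top",[.161,-.551,z]))
a=cv2.imread("pics/side0.png")[50:150,420:520]; b=cv2.imread("pics/top0.png")[320:400,525:640]
g=lambda i:(255*(i/255.)**.6).astype(np.uint8)
cv2.imwrite("pics/c3.png",np.hstack([cv2.resize(g(a),(400,400)),cv2.resize(g(b),(400,400))]))
E
```

```text
[452.08457463 125.39258683] [539.14538437 348.6089112 ]
[452.74322269 122.77621301] [542.43049705 350.42663318]
[453.92332358 118.08845141] [548.48013461 353.77402497]
[456.55601909 107.63049061] [562.78690119 361.69026002]
```

View pics/c3.png

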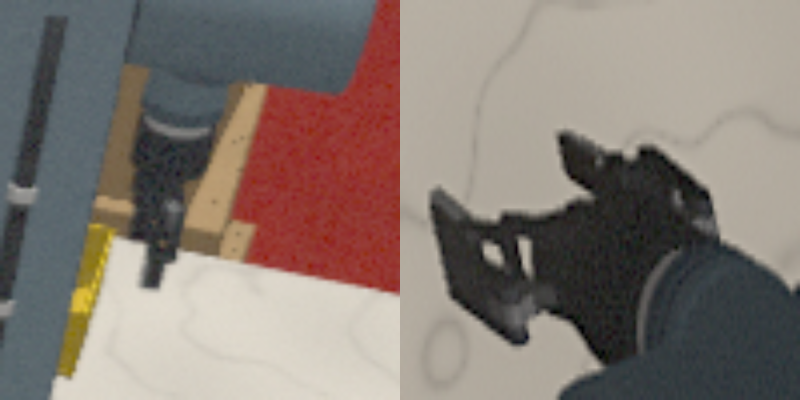

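```bash
python3 - <<'E'
from h import *
print("base",proj("side",[0,0,0]),proj("side",[0,0,.2]))
a,b=(458.7,121.2),(565,361); p=tri(a,b); print(p,proj("side",p)-a,proj("top",p)-b)
for n,pts in (("flux",((308.5,161),(388,151))),("meter",((262,331),(137,200))),("wirespool top",((352,137),(490,182))),("bowl",((374,146),(484,219))),("screwdriver tip",((361,337),(170,298)))):
    p=tri(*pts); print(n,p,proj("side",p)-pts[0],proj("top",p)-pts[1])
print(optics.get_calibration("top").keys())
E
```

```text
base [461.81988124 259.98584048] [475.60840325 220.67565986]
[ 0.13446961 -0.61603952  0.18575085] [ 1.51212636 -0.66872376] [-1.88647562 -2.73599489]
flux [ 0.67065611 -0.19661899  0.11009588] [0.08563736 0.01476056] [-0.03202372 -0.12320145]
meter [0.53355922 0.53026353 0.0199773 ] [-0.35054924 -0.06648247] [0.11290844 0.35238818]
wirespool top [ 0.58805866 -0.51619197  0.04445871] [-1.07853732 -0.03392541] [0.54538749 1.59028132]
bowl [ 0.47777878 -0.50021408  0.03399106] [-1.22783336  0.06390318] [0.70338011 1.77086051]
screwdriver tip [0.24698849 0.43000775 0.00394584] [-0.10248429 -0.00203735] [0.0249263  0.10490093]
dict_keys(['vertical_fov', 'cx', 'cy', 'extrinsics'])
```

```bash
python3 - <<'E'
from h import *
for p in [(.149,-.511,.207),(.173,-.592,.207)]:
  for w in (-.011,.011):
    q=np.array(p)+w*np.array([-.96,-.28,0]); s=(proj("side",q)-[420,50])*4; t=(proj("top",q)-[525,320])*[400/115,5]; print(s,t+[400,0])
E
```

```text
[125.92645567 312.7676057 ] [400.38581229 155.62335693]
[147.42621333 314.04733762] [410.2053531  200.15910774]
[115.19232039 268.41797166] [512.1378715 104.3887116]
[136.00733295 269.63560838] [522.09555442 148.64234204]
```

The fingertips show about 30 mm short of the reported TCP both at the start and here, so contact should come at a reported z of about 0.07. I'll go on down and watch the force.

```bash
python3 -m jog '[1,0,0,0,0, 2,0,0,0,0, 3,0,0,0,0, 4,0,0,0,0, 5,0,0,0,0]';python3 -m jog '[1,0,0,0,0, 2,0,0,0,0, 3,0,0,0,0, 4,0,0,0,0, 5,0,0,0,0]'
```

```text
time_s: 8.2
eef_pos: [0.5731, 0.163, 0.0888]
eef_rot: [-0.008, -0.707, -0.008, 0.707]
wrist_force: [-1.0, 0.9, 0.5]
opening: -0.0
time_s: 8.7
eef_pos: [0.5732, 0.163, 0.0838]
eef_rot: [0.008, 0.707, 0.008, -0.707]
wrist_force: [0.0, 0.2, 0.2]
opening: 0.001
```

```bash
python3 -m jog '[1,0,0,0,0, 2,0,0,0,0, 3,0,0,0,0, 4,0,0,0,0, 4,0,0,0,0]'
```

```text
time_s: 9.2
eef_pos: [0.573, 0.163, 0.0797]
eef_rot: [-0.008, -0.707, -0.008, 0.707]
wrist_force: [0.4, 0.1, 0.2]
opening: 0.003
```

```bash
python3 -m jog '[0.5,0,0,0,0, 1,0,0,0,0, 1.5,0,0,0,0, 2,0,0,0,0, 2.5,0,0,0,0]'; python3 -m jog '[0.5,0,0,0,0, 1,0,0,0,0, 1.5,0,0,0,0, 2,0,0,0,0, 2,0,0,0,0]'
```

```text
time_s: 9.7
eef_pos: [0.5732, 0.163, 0.0774]
eef_rot: [0.008, 0.707, 0.008, -0.707]
wrist_force: [-0.1, 0.2, 0.3]
opening: -0.002
time_s: 10.2
eef_pos: [0.5731, 0.163, 0.0753]
eef_rot: [-0.008, -0.707, -0.008, 0.707]
wrist_force: [0.2, 0.4, 0.6]
opening: 0.001
```

```bash
python3 -m jog '[0.5,0,0,0,0, 1,0,0,0,0, 1.5,0,0,0,0, 2,0,0,0,0, 2,0,0,0,0]'
```

```text
time_s: 10.7
eef_pos: [0.5731, 0.163, 0.0733]
eef_rot: [-0.008, -0.707, -0.008, 0.707]
wrist_force: [-0.4, -0.1, 0.5]
opening: 0.0
```

```bash
python3 - <<'E'
from h import *
s=optics.camera("side"); cv2.imwrite("pics/s2f.png",s[:,:,::-1]); s=s.astype(int)
for r in range(216,240): print(r,s[r,286:306].mean(1).astype(int))
E
```

```text
216 [ 87  53  38  52  48  46  36  29  30  21  19  25  21  18  19  64 117 128
 130 132]
217 [ 84  42  26  45  43  41  43  35  27  24  23   8  26  18  16  85 124 131
 130 131]
218 [ 51  29  27  41  40  40  26  34  33  23  20  18  22  19  52 113 131 134
 129 132]
219 [ 35  23  35  45  45  33  26  22  23  13  22  22  22  25  86 125 130 131
 128 129]
220 [ 34  25  32  39  44  19  25  24  20   8  22  19  22  23  56  71 121 134
 133 132]
221 [ 55  55  49  25  34  28  20  18  18  16  21  19  29  39  50  64  74  76
  72 121]
222 [81 63 60 51 30 33 25 19 22 17 20 18 64 65 73 90 64 35 32 59]
223 [62 64 61 62 57 60 60 48 21 23 15 20 70 67 75 59 33 12 22 16]
224 [64 59 64 62 63 59 60 46 25 16 24 19 70 65 63 36 14  9 15 10]
225 [61 62 64 64 60 59 60 44 30 15 22 27 67 63 51 21  2  8  8 12]
226 [64 62 60 60 62 53 37 36 26 20 14 19 57 61 41 19 16 15 12 15]
227 [63 65 62 62 61 57 52 49 44 36 23 21 56 62 29 14  7 12 13 33]
228 [61 59 61 63 62 62 61 63 59 80 91 79 70 38 23 21  6  8 23 55]
229 [ 66  61  60  59  60  64  62  64  54  93 106 103  72  30  16  18  17  17
  35  49]
230 [ 61  62  59  61  61  64  62  60  52  62  96 104  63  24  15  13  22  25
  44  42]
231 [ 62  62  61  64  66  64  64  48  73 100 106  94  44  20  14  20  15  39
  57  61]
232 [ 63  63  64  64  62  62  61  34  65 102 109  90  46  20  13  23  20  53
  59  64]
233 [ 64  61  60  61  63  65  40  34  76  86 101  68  29  20  17  16  40  60
  59  65]
234 [ 63  63  62  60  64  56  33  60  97 103 104  61  20  14   3  24  53  64
  62 116]
235 [ 64  62  62  61  61  47  43  46  57  78  87  46  14   9  13  48  60  65
  65 120]
236 [ 63  62  62  60  59  60  62  57  59  59  59  38  18   8  22  55  62  65
 117 132]
237 [ 65  63  66  62  64  61  60  63  57  57  60  60  59  45  41  62  62  64
 119 133]
238 [ 62  62  61  58  63  61  61  62  61  61  62  62  67  60  63  60  64 113
 132 136]
239 [ 66  63  63  64  58  61  62  62  65  62  62  64  64  64  62  62 117 134
 134 135]
```

```bash
python3 -m jog '[0.5,0,0,0,0, 1,0,0,0,0, 1.5,0,0,0,0, 2,0,0,0,0, 2,0,0,0,0]'
```

```text
time_s: 11.25
eef_pos: [0.5731, 0.163, 0.0713]
eef_rot: [-0.008, -0.707, -0.008, 0.707]
wrist_force: [0.0, 1.1, -0.1]
opening: -0.001
```

```bash
python3 -m jog '[0.5,0,0,0,0, 1,0,0,0,0, 1.5,0,0,0,0, 2,0,0,0,0, 2,0,0,0,0]'
```

```text
time_s: 11.75
eef_pos: [0.5731, 0.1629, 0.0693]
eef_rot: [-0.008, -0.707, -0.008, 0.707]
wrist_force: [-0.8, 0.0, 0.2]
opening: -0.001
```

```bash
python3 -m jog '[0.5,0,0,0,0, 1,0,0,0,0, 1.5,0,0,0,0, 2,0,0,0,0, 2,0,0,0,0]'
```

```text
time_s: 12.25
eef_pos: [0.5732, 0.1629, 0.0674]
eef_rot: [0.008, 0.707, 0.008, -0.707]
wrist_force: [-0.5, -0.2, 0.5]
opening: -0.004
```

```bash
python3 -m jog '[0.7,0,0,0,0, 1.4,0,0,0,0, 2.1,0,0,0,0, 2.8,0,0,0,0, 3,0,0,0,0]'
```

```text
time_s: 12.75
eef_pos: [0.5735, 0.164, 0.0663]
eef_rot: [0.007, 0.707, 0.008, -0.707]
wrist_force: [-6.3, 3.1, 12.5]
opening: 0.001
```

```bash
python3 -m jog '[0.5,0,0,0,0, 1,0,0,0,0, 1.5,0,0,0,0, 2,0,0,0,0, 2,0,0,0,0]'
```

```text
time_s: 13.25
eef_pos: [0.5736, 0.1651, 0.0656]
eef_rot: [0.007, 0.708, 0.009, -0.707]
wrist_force: [-8.7, 5.8, 21.0]
opening: 0.001
```

Contact was at about z=0.067. I'll ease the press, then draw the finger along −y, following the crest.

```bash
python3 -m jog '[-2,0,0,0,0, -2.5,4,0,0,0, -3,8,0,0,0, -3.5,12,0,0,0, -4,16,0,0,0]';python3 -m jog '[0,4,0,0,0, 0,8,0,0,0, 0.5,11,0,0,0, 1,14,0,0,0, 1.5,17,0,0,0]'
```

```text
time_s: 13.75
eef_pos: [0.5738, 0.1475, 0.0685]
eef_rot: [0.008, 0.707, 0.008, -0.707]
wrist_force: [-5.8, 1.0, 11.0]
opening: 0.004
time_s: 14.25
eef_pos: [0.5743, 0.1296, 0.0667]
eef_rot: [0.008, 0.707, 0.008, -0.707]
wrist_force: [-4.6, -2.0, 10.3]
opening: -0.002
```

```bash
python3 -m jog '[-10,0,0,0,0, -20,5,0,0,0, -30,10,0,0,0, -35,15,0,0,0, -35,15,0,0,0]'; python3 - <<'E'
from h import *
s=optics.camera("side"); t=optics.camera("top"); cv2.imwrite("pics/s3f.png",s[:,:,::-1]);cv2.imwrite("pics/t3f.png",t[:,:,::-1])
g=lambda i:(255*(i/255.)**.6).astype(np.uint8)
a=cv2.resize(g(s[210:250,280:320,::-1]),(400,400),interpolation=cv2.INTER_CUBIC)
b=cv2.resize(g(t[165:205,245:285,::-1]),(400,400),interpolation=cv2.INTER_CUBIC)
cv2.imwrite("pics/c4.png",np.hstack([a,b]))
E
```

```text
time_s: 14.75
eef_pos: [0.5752, 0.1142, 0.1012]
eef_rot: [0.008, 0.708, 0.007, -0.706]
wrist_force: [-0.3, 0.7, 1.2]
opening: 0.002
```

View pics/c4.png

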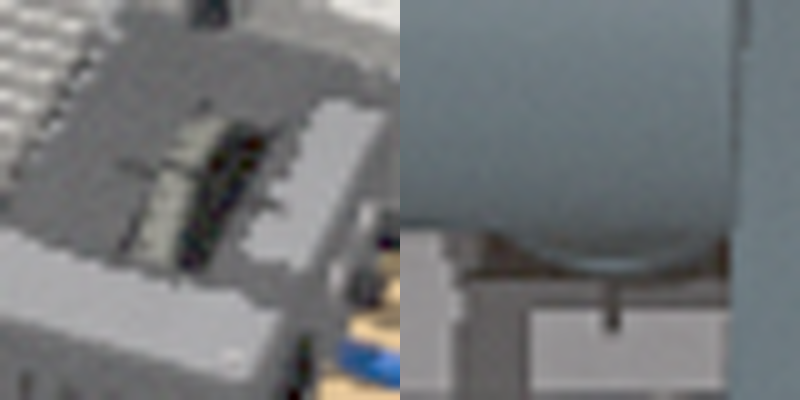

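The side crop shows the pale band from (215,120) to (150,260), the left index line near (140,165) and a dark mark across the band near (183,166). I'll unwrap the rim to measure it.

```bash
cat >> h.py <<'E'
def fx(x,y,z):  # fixture mm -> world
    a=.024; o=np.array([.6144,.0459]); return np.array([o[0]+(x*np.cos(a)-y*np.sin(a))/1e3,o[1]+(x*np.sin(a)+y*np.cos(a))/1e3,z/1e3])
def unwrap(f,bias,n="side"):
    g=cv2.imread(f,0).astype(np.float32); out=[]
    th=np.arange(-1.0,1.31,.05)
    for x in (-42,-38,-35):
        p=np.array([proj(n,fx(x,100+40*np.sin(t),65+40*np.cos(t)))+bias for t in th],np.float32)
        out.append(cv2.remap(g,p[:,:1],p[:,1:],cv2.INTER_CUBIC)[:,0])
    return th,np.array(out)
E
python3 - <<'E'
from h import *
np.set_printoptions(precision=3,suppress=True)
i1,i2=sp(260,372),sp(342,392)
b=[]
for i,t in ((i1,(217,258)),(i2,(217,347))): b.append(np.array(i)-proj("side",plane("top",*tp(*t),.085)))
# deck corner screws side/known
print("bias",b)
bias=np.mean(b,0)
for f in ("side0","s3f"):
    th,o=unwrap(f"pics/{f}.png",bias); print(f)
    for t,c in zip(th,o.T): print(round(t,2),c.astype(int),end=" ")
    print()
E
```

```text
bias [array([0.112, 0.249]), array([1.359, 0.142])]
side0
-1.0 [75 91 93] -0.95 [81 88 90] -0.9 [86 86 89] -0.85 [89 85 88] -0.8 [89 86 84] -0.75 [89 88 80] -0.7 [89 90 74] -0.65 [90 94 70] -0.6 [96 99 67] -0.55 [106 106  70] -0.5 [121 116  80] -0.45 [139 129  95] -0.4 [153 144 111] -0.35 [159 158 124] -0.3 [163 172 137] -0.25 [160 182 144] -0.2 [155 186 141] -0.15 [152 184 137] -0.1 [139 184 137] -0.05 [132 187 148] 0.0 [140 198 165] 0.05 [157 206 178] 0.1 [167 200 172] 0.15 [173 195 165] 0.2 [173 194 175] 0.25 [169 202 187] 0.3 [169 208 185] 0.35 [166 201 170] 0.4 [160 193 169] 0.45 [150 192 180] 0.5 [145 194 186] 0.55 [151 194 183] 0.6 [156 189 161] 0.65 [145 177 132] 0.7 [136 172 146] 0.75 [146 174 169] 0.8 [143 173 163] 0.85 [129 163 141] 0.9 [124 149 122] 0.95 [129 154 131] 1.0 [122 152 146] 1.05 [109 131 125] 1.1 [ 97 112  93] 1.15 [ 95 111  96] 1.2 [106 114 112] 1.25 [117 115 116] 1.3 [118 115 114] 
s3f
-1.0 [45 59 65] -0.95 [49 59 63] -0.9 [53 60 62] -0.85 [55 60 61] -0.8 [57 61 59] -0.75 [57 62 57] -0.7 [58 63 55] -0.65 [58 66 54] -0.6 [60 68 54] -0.55 [64 71 55] -0.5 [70 75 58] -0.45 [77 79 61] -0.4 [82 82 65] -0.35 [85 84 69] -0.3 [88 88 76] -0.25 [87 94 82] -0.2 [86 97 87] -0.15 [87 99 91] -0.1 [88 98 94] -0.05 [87 94 87] 0.0 [85 89 73] 0.05 [86 94 71] 0.1 [ 83 102  87] 0.15 [79 97 94] 0.2 [65 78 73] 0.25 [48 58 47] 0.3 [37 59 56] 0.35 [49 78 87] 0.4 [ 75  95 105] 0.45 [ 83 104 101] 0.5 [ 82 102  90] 0.55 [ 89 101  82] 0.6 [ 93 108  93] 0.65 [ 86 109 104] 0.7 [ 80 102  98] 0.75 [ 89 103  91] 0.8 [ 92 108  98] 0.85 [ 87 111 104] 0.9 [ 84 111 107] 0.95 [ 86 109 100] 1.0 [ 85 105  85] 1.05 [ 82 106  86] 1.1 [77 96 93] 1.15 [69 75 78] 1.2 [57 59 63] 1.25 [62 55 62] 1.3 [91 74 77]
```

The zero bar is at about +0.275 rad, with clean graduations every 0.25 rad around it. It needs about 11 mm more roll.

```bash
python3 -m jog '[0,-18,0,0,0, 0,-36,0,0,0, 12,-36,0,0,0, 24,-36,0,0,0, 28,-36,0,0,0]';python3 -m jog '[1.5,0,0,0,0, 3,0,0,0,0, 4,0,0,0,0, 5,0,0,0,0, 5.5,0,0,0,0]'
```

```text
time_s: 15.35
eef_pos: [0.5716, 0.1503, 0.0691]
eef_rot: [-0.008, -0.706, -0.008, 0.709]
wrist_force: [-0.1, 0.2, 0.6]
opening: -0.0
time_s: 15.85
eef_pos: [0.5736, 0.1507, 0.0684]
eef_rot: [0.008, 0.707, 0.008, -0.707]
wrist_force: [-8.1, -0.3, 15.1]
opening: -0.0
```

```bash
python3 -m jog '[0,3,0,0,0, 0,6,0,0,0, 0,9,0,0,0, 0,11,0,0,0, 0,11,0,0,0]'
```

```text
time_s: 16.35
eef_pos: [0.5739, 0.1398, 0.0684]
eef_rot: [0.008, 0.707, 0.008, -0.707]
wrist_force: [-6.2, -0.7, 11.5]
opening: 0.003
```

```bash
python3 -m jog '[-25,0,0,0,0, -60,20,10,0,0, -90,55,25,0,0, -100,95,40,0,20, -100,130,55,0,50]'; python3 -m jog '[0,30,10,0,50, 0,44,18,-7,50, 0,44,18,-14,50, 0,44,18,-14,50, 0,44,18,-14,50]'; python3 - <<'E'
from h import *
s=optics.camera("side"); t=optics.camera("top"); cv2.imwrite("pics/s4f.png",s[:,:,::-1]);cv2.imwrite("pics/t4f.png",t[:,:,::-1])
a=cv2.resize(s[205:245,280:320,::-1],(400,400),interpolation=cv2.INTER_CUBIC)
b=cv2.resize(t[165:205,245:285,::-1],(400,400),interpolation=cv2.INTER_CUBIC)
cv2.imwrite("pics/c5.png",np.hstack([a,b]))
np.set_printoptions(precision=3,suppress=True)
for n,f in (("side","s4f"),("top","t4f")):
    th,o=unwrap(f"pics/{f}.png",[.7,.2] if n=="side" else [0,0],n); print(f)
    for q,c in zip(th,o.T): print(round(q,2),c.astype(int),end=" ")
    print()
E
```

```text
time_s: 16.85
eef_pos: [0.523, 0.0068, 0.1696]
eef_rot: [0.009, 0.709, 0.007, -0.705]
wrist_force: [0.1, 0.0, -0.6]
opening: 0.331
time_s: 17.35
eef_pos: [0.5048, -0.0357, 0.1668]
eef_rot: [0.093, 0.701, 0.093, -0.701]
wrist_force: [0.8, 0.9, 0.6]
opening: 0.498
s4f
-1.0 [ 82 109 110] -0.95 [ 90 107 105] -0.9 [ 96 106 103] -0.85 [ 99 105 100] -0.8 [101 105  96] -0.75 [102 105  93] -0.7 [104 106  91] -0.65 [108 109  88] -0.6 [114 114  89] -0.55 [125 121  94] -0.5 [140 133 102] -0.45 [155 148 110] -0.4 [169 163 119] -0.35 [179 175 129] -0.3 [184 188 137] -0.25 [186 200 148] -0.2 [182 209 164] -0.15 [171 206 188] -0.1 [156 175 192] -0.05 [127 118 149] 0.0 [104  80  91] 0.05 [114 106  91] 0.1 [143 174 149] 0.15 [170 212 201] 0.2 [181 208 193] 0.25 [183 201 161] 0.3 [182 209 172] 0.35 [177 216 200] 0.4 [171 212 208] 0.45 [168 209 196] 0.5 [169 208 192] 0.55 [169 207 196] 0.6 [169 205 198] 0.65 [158 194 188] 0.7 [152 183 165] 0.75 [161 178 148] 0.8 [157 181 158] 0.85 [142 185 169] 0.9 [135 181 170] 0.95 [139 173 154] 1.0 [130 159 126] 1.05 [120 154 124] 1.1 [121 146 140] 1.15 [126 134 136]
[... 228 characters left out ...]
36 138] -0.55 [136 133 114] -0.5 [138 131 105] -0.45 [142 140 143] -0.4 [146 148 163] -0.35 [152 149 158] -0.3 [156 149 152] -0.25 [160 144 121] -0.2 [166 151 133] -0.15 [169 167 180] -0.1 [167 169 179] -0.05 [85 72 69] 0.0 [41 23  8] 0.05 [112 101  86] 0.1 [155 155 157] 0.15 [163 168 177] 0.2 [147 148 144] 0.25 [142 139 121] 0.3 [138 140 134] 0.35 [135 144 153] 0.4 [136 141 143] 0.45 [135 135 118] 0.5 [128 133 101] 0.55 [123 136 121] 0.6 [117 136 136] 0.65 [114 133 130] 0.7 [113 129 113] 0.75 [117 127  93] 0.8 [122 124  85] 0.85 [127 120  99] 0.9 [126 116 114] 0.95 [120 108 112] 1.0 [112 102 102] 1.05 [101  96  91] 1.1 [89 90 82] 1.15 [80 83 76] 1.2 [73 77 73] 1.25 [69 73 71] 1.3 [66 71 69]
```

View pics/c5.png

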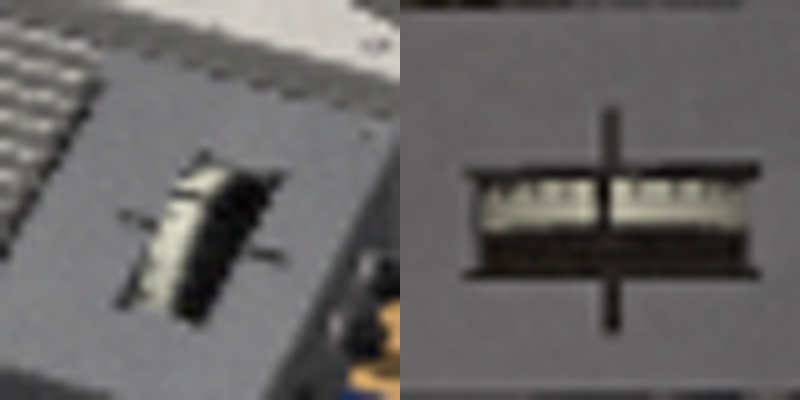

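Both views put the zero bar at 0.00 ± 0.02 rad (top view: bar x≈605, index lines x≈611; the gap is parallax from the crest standing higher). The wheel is done; next the nut, lowering part way and looking.

```bash
python3 -m jog '[15,0,0,0,50, 30,0,0,0,50, 40,0,0,0,50, 45,0,0,0,50, 45,0,0,0,50]'; python3 - <<'E'
from h import *
s=optics.camera("side"); t=optics.camera("top"); cv2.imwrite("pics/s5f.png",s[:,:,::-1]);cv2.imwrite("pics/t5f.png",t[:,:,::-1])
g=lambda i:(255*(i/255.)**.6).astype(np.uint8)
a=cv2.resize(g(s[160:220,305:365,::-1]),(480,480),interpolation=cv2.INTER_CUBIC)
b=cv2.resize(g(t[185:225,310:350,::-1]),(320,480),interpolation=cv2.INTER_CUBIC)
cv2.imwrite("pics/c6.png",np.hstack([a,b]))
for z in (.085,.122,.148,.16): print(z,(proj("side",[.504,-.035,z])-[305,160])*8,(proj("top",[.504,-.035,z])-[310,185])*[8,12]+[480,0])
E
```

```text
time_s: 17.95
eef_pos: [0.5041, -0.0353, 0.1207]
eef_rot: [-0.094, -0.7, -0.094, 0.701]
wrist_force: [-0.1, 0.2, -0.1]
opening: 0.499
0.085 [228.76696172 326.58992419] [635.98950506 307.67826086]
0.122 [231.83067991 268.34781487] [641.538836   302.54727383]
0.148 [234.03752744 226.39504788] [645.69015412 298.70890852]
0.16 [235.07154598 206.7380764 ] [647.68169712 296.86750072]
```

View pics/c6.png

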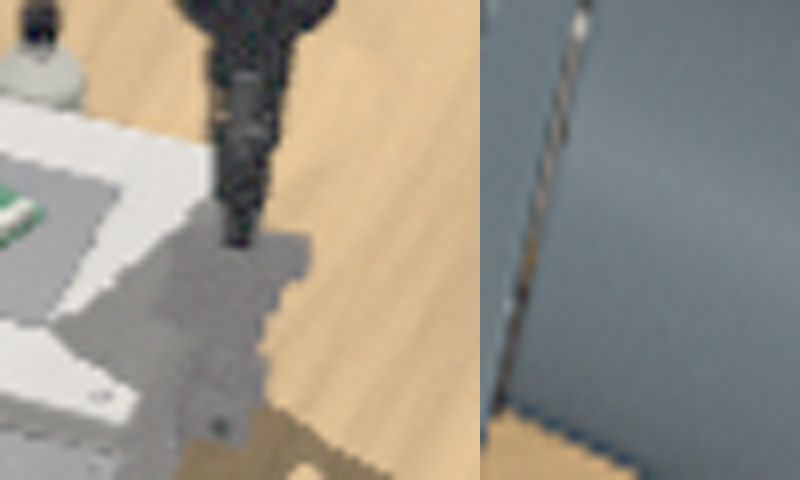

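The fingertip at (238,245) lines up with the wings' centre near (240,238). I'll lower over them and close.

```bash
python3 -m jog '[6,0,0,0,50, 12,0,0,0,50, 18,0,0,0,50, 24,0,0,0,50, 26.5,0,0,0,50]'; python3 -m jog '[0,0,0,0,0, 0,0,0,0,0, 0,0,0,0,0, 0,0,0,0,0, 0,0,0,0,0]'
```

```text
time_s: 18.55
eef_pos: [0.504, -0.0354, 0.0939]
eef_rot: [-0.094, -0.7, -0.094, 0.701]
wrist_force: [-0.4, -0.3, -0.2]
opening: 0.504
time_s: 19.05
eef_pos: [0.5046, -0.0353, 0.0952]
eef_rot: [0.094, 0.701, 0.094, -0.701]
wrist_force: [-1.2, 2.2, 3.2]
opening: 0.06
```

```bash
python3 -m jog '[0,0,0,-8,0, -0.3,0,0,-16,0, -0.4,0,0,-24,0, -0.6,0,0,-32,0, -0.7,0,0,-40,0]'; python3 -c "
from h import *
o=status.get_obs();print(np.round(o['torque'],2),np.round(o['q'],2))"
```

```text
time_s: 19.55
eef_pos: [0.5043, -0.0348, 0.0959]
eef_rot: [0.329, 0.626, 0.33, -0.625]
wrist_force: [-3.9, 4.9, 5.3]
opening: 0.055
[ 0.85  0.47 -0.16] [-0.3   0.14  1.87  0.    1.13  0.3 ]
```

```bash
for i in 1; do python3 -m jog '[0,0,0,-8,0, -0.3,0,0,-16,0, -0.4,0,0,-24,0, -0.6,0,0,-32,0, -0.7,0,0,-40,0]'; done; python3 -m jog '[0,0,0,-8,0, -0.3,0,0,-16,0, -0.4,0,0,-24,0, -0.6,0,0,-32,0, -0.7,0,0,-40,0]'; python3 -c "
from h import *
o=status.get_obs();print(np.round(o['torque'],2),np.round(o['q'],2))"
```

```text
time_s: 20.05
eef_pos: [0.5037, -0.0346, 0.0966]
eef_rot: [0.523, 0.475, 0.525, -0.475]
wrist_force: [-6.1, 5.6, 7.0]
opening: 0.062
time_s: 20.55
eef_pos: [0.503, -0.0347, 0.0972]
eef_rot: [0.653, 0.267, 0.656, -0.267]
wrist_force: [-9.0, 3.1, 8.9]
opening: 0.062
[ 0.67  1.39 -0.2 ] [-0.31  0.14  1.87  0.    1.14 -1.1 ]
```

```bash
python3 -m jog '[0,0,0,-8,0, -0.3,0,0,-16,0, -0.4,0,0,-24,0, -0.6,0,0,-32,0, -0.7,0,0,-40,0]'; python3 -m jog '[0,0,0,-8,0, -0.3,0,0,-16,0, -0.4,0,0,-24,0, -0.6,0,0,-32,0, -0.7,0,0,-40,0]'; python3 -c "
from h import *
o=status.get_obs();print(np.round(o['torque'],2),np.round(o['q'],2))"
```

```text
time_s: 21.05
eef_pos: [0.5026, -0.0353, 0.0979]
eef_rot: [0.705, 0.027, 0.708, -0.027]
wrist_force: [-8.4, 2.1, 9.5]
opening: 0.06
time_s: 21.55
eef_pos: [0.5028, -0.0359, 0.0986]
eef_rot: [0.672, -0.216, 0.675, 0.216]
wrist_force: [-7.7, -0.7, 8.6]
opening: 0.062
[-0.1   1.48 -0.17] [-0.31  0.14  1.87 -0.    1.14 -2.5 ]
```

Grip held at 0.06 with a steady −0.17 N m while it turned 200°. I'll turn another 28° so that the jaws face the swing direction, then open the jaws to straddle the wings.

```bash
python3 -m jog '[0,0,0,-8,0, -0.2,0,0,-16,0, -0.4,0,0,-24,0, -0.5,0,0,-28,0, -0.5,0,0,-28,0]'; python3 -m jog '[0,0,0,0,40, 0,0,0,0,40, 0,0,0,0,40, 4,0,0,0,40, 8,0,0,0,40]'; python3 -c "
from h import *
o=status.get_obs();print(np.round(o['torque'],2),np.round(o['q'],2))
s=optics.camera('side');cv2.imwrite('pics/s6f.png',s[:,:,::-1])"
```

```text
time_s: 22.05
eef_pos: [0.5032, -0.0363, 0.0992]
eef_rot: [0.601, -0.371, 0.603, 0.372]
wrist_force: [-6.7, -0.9, 6.6]
opening: 0.061
time_s: 22.55
eef_pos: [0.5047, -0.0356, 0.0906]
eef_rot: [0.602, -0.371, 0.602, 0.371]
wrist_force: [0.1, -0.1, 0.1]
opening: 0.4
[-0.05 -0.09 -0.  ] [-0.31  0.15  1.87  0.    1.12 -2.98]
```

```bash
python3 -m jog '[0,5,-2.5,0,40, 0,10,-5,0,40, 0,15,-8,0,40, 0,20,-11,0,40, 0,26,-14,0,40]'
```

```text
time_s: 23.1
eef_pos: [0.4745, -0.0365, 0.091]
eef_rot: [0.602, -0.371, 0.602, 0.371]
wrist_force: [-0.3, -0.1, -0.8]
opening: 0.399
```

```bash
python3 -m jog '[0,4.5,-2.5,0,40, 0,9,-5,0,40, 0,13,-7.5,0,40, 0,18,-10,0,40, 0,22,-12,0,40]'; python3 - <<'E'
from h import *
s=optics.camera("side"); cv2.imwrite("pics/s7f.png",s[:,:,::-1])
g=lambda i:(255*(i/255.)**.6).astype(np.uint8)
b=cv2.imread("pics/s6f.png")
cv2.imwrite("pics/c7.png",np.hstack([cv2.resize(g(x[160:220,310:370]),(400,400),interpolation=cv2.INTER_CUBIC) for x in (b,s[:,:,::-1])]))
E
```

```text
time_s: 23.6
eef_pos: [0.4494, -0.0372, 0.0909]
eef_rot: [0.602, -0.371, 0.602, 0.371]
wrist_force: [-1.0, 0.1, -0.9]
opening: 0.401
```

View pics/c7.png

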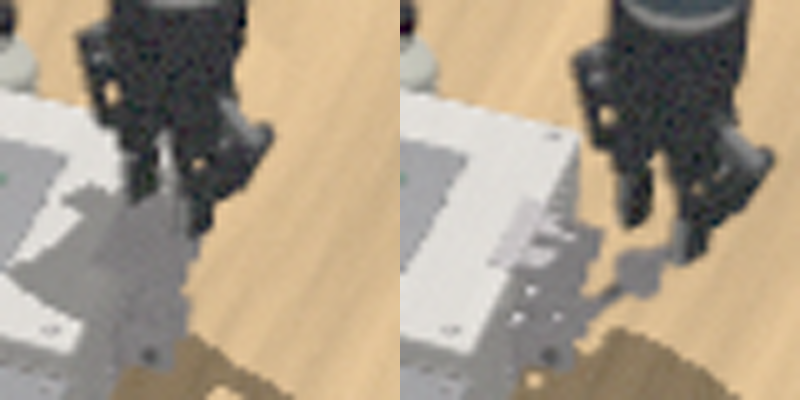

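The bolt is out of the slot (nut at about (640,270) in the right half), under the fingers. I'll lift clear, retreat and look.

```bash
python3 -m jog '[-20,0,0,0,40, -50,0,0,0,40, -85,0,0,0,40, -120,0,0,0,40, -150,0,0,0,40]'; python3 -m jog '[0,0,-40,0,40, 0,0,-80,0,40, 0,0,-120,0,40, 0,0,-160,0,40, 0,0,-200,0,40]'; python3 - <<'E'
from h import *
S=[]
np.set_printoptions(precision=3,suppress=True)
for n in ("side","top"):
    s=optics.camera(n)[:,:,::-1]; cv2.imwrite(f"pics/{n}8.png",s); S.append(s)
a=cv2.resize(S[0][160:260,255:355],(400,400),interpolation=cv2.INTER_CUBIC)
b=cv2.resize(S[1][130:230,230:380],(400,267),interpolation=cv2.INTER_CUBIC); b=np.vstack([b,np.zeros((133,400,3),np.uint8)])
cv2.imwrite("pics/c8.png",np.hstack([a,b]))
for z in(.04,.108,.12): print(proj("side",[.504,-.035,z]))
print("stop",(proj("side",[.434,-.035,.04])-[255,160])*4,(proj("top",[.434,-.035,.04])-[230,130])*2.667+[400,0])
for n in ("side","top"):
    th,o=unwrap(f"pics/{n}8.png",[.7,.2] if n=="side" else [0,0],n)
    print(n,[(round(q,2),int(v)) for q,v in zip(th,o[1]) if abs(q)<.16])
E
```

```text
time_s: 24.15
eef_pos: [0.4502, -0.0373, 0.2429]
eef_rot: [0.602, -0.371, 0.602, 0.37]
wrist_force: [1.0, 0.3, -0.3]
opening: 0.396
time_s: 24.65
eef_pos: [0.4148, -0.1151, 0.2371]
eef_rot: [0.598, -0.362, 0.627, 0.344]
wrist_force: [-0.2, 0.8, 0.1]
opening: 0.404
[333.145 209.401]
[333.833 196.323]
[333.958 193.942]
stop [381.734 216.551] [663.125 280.369]
side [(np.float64(-0.15), 205), (np.float64(-0.1), 174), (np.float64(-0.05), 117), (np.float64(0.0), 77), (np.float64(0.05), 103), (np.float64(0.1), 171), (np.float64(0.15), 211)]
top [(np.float64(-0.15), 168), (np.float64(-0.1), 169), (np.float64(-0.05), 73), (np.float64(0.0), 25), (np.float64(0.05), 101), (np.float64(0.1), 154), (np.float64(0.15), 167)]
```

View pics/c8.png

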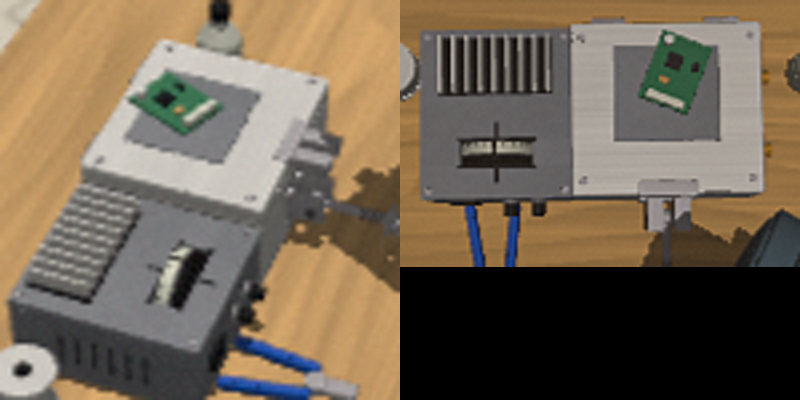

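```bash
python3 -m jog '[0,0,0,0,40, 0,0,0,0,40, 0,0,0,0,40, 0,0,0,0,40, 0,0,0,0,40]'; python3 -c "
from h import *
print(np.round(status.get_obs()['q'],2)); a=cv2.imread('pics/side0.png');b=optics.camera('side')[:,:,::-1]
d=(cv2.absdiff(a,b).max(2)[170:200,285:325]>40).sum();print('board diff px',d)
from bench import hand_in; print(hand_in())"
```

```text
time_s: 25.25
eef_pos: [0.415, -0.1148, 0.2375]
eef_rot: [0.598, -0.363, 0.627, 0.344]
wrist_force: [0.4, -0.1, -0.6]
opening: 0.4
[-0.51 -0.19  1.89 -0.05  1.44 -3.12]
board diff px 0
the job is handed in; nothing more can be done
None
```

The fixture is ready to open, done in the order asked, and the job was handed in at about 25 s.

- **Thumbwheel:** I rolled it in two fingertip strokes at roughly 10–15 N, with one brief peak near 23 N while finding contact. The zero bar is in line with the index lines to about 0.02 rad in both cameras, and still was after the bolt was swung.
- **Wing nut:** I turned it 228° anticlockwise in one grip, about 4 rad. The grip held throughout, with a steady resisting torque near 0.17 N m.
- **Bolt:** I pushed it out with the jaws around the wings, and it fell to its stop. The last pictures show it lying level in front of the fixture, with the lug slot empty.
- **Rest of the scene:** The lid is shut. The board's image patch was unchanged from the first picture (0 pixels differed), and nothing around the fixture looks moved. I did not separately check the bystanders farther away. The last force reading was near zero, with the arm clear.

**Checks that disagreed:**
- The fingertips ended about 37 mm short of the reported TCP, seen in the pictures and at wheel contact. I used the measured contact height for the rest of the job.
- The last joint finished at −3.12 rad, which is the edge of its range. The final retreat left the tool slightly off vertical, probably because of that.
- I viewed 12 pictures against the budget of 10.

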